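Slide the serving board until its handle overhangs the slab

ROBOT

A 6-joint arm with a two-finger parallel gripper is mounted at the origin on a cart in front of the work surface, level with it; the furniture and walls round the work are solid. World frame = base frame: x ahead of the robot, y to its left, z up, the work surface at z = 0. Lengths are in m, angles in rad, forces in N, time in s.
With the tool pointing down it reaches from about 0.25 to 0.725 m from the base axis. Payload 4 kg.
Tool frame: the origin (TCP) lies between the finger pads; the fingertips stand 8 mm ahead of it and the grasp point (between the pads) lies 11 mm behind it; z points along the fingers, y is the direction in which the jaws open and shut (so a half turn about z gives the same grasp; the last joint's range is limited). The gripper opens to 85 mm and grips with 20 to 120 N. Pads are 22 mm wide; open, the fingers measure 114 mm over their backs; the gripper's body (76 mm by 85 mm) begins 54 mm behind the grasp point. The pads swing forward as they close: fully open they stand 13 mm farther back than shut.
Start: joints at [-1.228, 0.241, 0.005, 1.335, 0, 1.571], TCP at [0.168, -0.471, 0.239] pointing down, gripper open.
Joint ranges: [-2.72, 2.72], [-1.05, 1.87], [-1.09, 1.28], [-1.99, 2.15], [-1.42, 1.44], [-3.14, 3.14]. Speed limits (rad/s): [2.79, 2.79, 3.14, 3.14, 3.14, 3.14].

INTERFACE

Orientations are given as a unit quaternion [x, y, z, w].
In Python, from workcell import * gives the robot as it stands.
- The arm moves only by the tool send_rows, never from a script. Its argument "increments" is a list that holds one entry, the list of rows, each a list of 6 numbers: the shift along the tool's x, y, z in units of 50 mm (1.0 is 50 mm), then the turn, a rotation vector about the tool's x, y, z in units of 10 degrees (1.0 is 10 degrees). In form: [[[x, y, z, ax, ay, az], ...]]. A call has 1 to 8 rows; each row shifts and turns the commanded pose from where the row before left it, along the tool's axes as they then stand; what a row does not reach is not made up. A row lasts 1/8 s, in which the tool goes at most 62.5 mm and 10.7 degrees, less where a joint would pass 70% of its speed; a pose out of reach is approached as far as the arm can. A call with a number of a shift or a turn outside -1 to 1 is refused whole. A call with a gripper value outside its range is refused whole. "grip" is the closure, from 0 (fully open) to 1 (shut), set as the call begins (left out, the last holds). The fingers move at their own pace and stop on an object; the grip force is fixed at half the most. Time passes only in rows, so rows that do not move let the fingers close. It gives the time, the measured TCP pose, the force and the opening at its end, in the units of the state.
- get_obs(): the state, without advancing time (a new reading comes with each control period).
- camera(name): name is "side" or "top" or "wrist"; returns a dict with "color" (420x560x3 uint8, red, green, blue), "z_map" (420x560 float32, m along the optical axis (not along the pixel's ray), 0 where there is no reading), "intrinsics" (3x3 intrinsics, pixels), "pose" (4x4, takes a point from camera to world coordinates); the wrist camera has in their place "mount" (4x4, takes a point from camera to tool coordinates, whose origin is the TCP and whose axes are the flange's). Camera axes: x right, y down, z forward; pixel columns grow to the right and rows downward; lengths in m; the calibration is good to about 2 mm. A picture is of the moment at which its call begins: read the wrist's pose just before it.
- job_done(): hands the job in, once; it reports no verdict.
The state is a dict: "clock": time; "joint_pos": joint angles; "joint_vel": joint speeds; "tau": joint torques, N m; "eef_pos": TCP position; "tool_rot": TCP orientation; "ft_force": force on the tool from outside, world axes, zero at the start; "ft_torque": the same for the moment, N m; "grip_width": finger opening in m.
Only numpy, scipy, OpenCV 4.12 (cv2) and the standard library are available. Lean on these libraries where they do the work, as an engineer would, in place of code of your own. Each camera call takes 0.05 s, during which the arm holds its last target.

TASK

Push the small wooden serving board, with the egg cup standing on it, across the marble slab towards the robot until its whole handle, and no more than the handle, sticks straight out over the slab's front edge (the line where the handle joins the blade is over the edge to within a centimetre), so that someone can take it by the handle. Slide it flat without lifting or tipping it, do not touch the egg cup, which must stay standing on the board, and leave everything else where it is.

Things in the scene. Friction and masses are not known exactly. Their poses are not given: they have to be found in the camera images.
- slab: white marble pastry slab, 220 mm (its x) by 280 mm (its y), heavy and fixed, on rubber feet; its flat top is 36 mm above the worktop. Origin on the worktop below its centre; +x points to its back edge, away from the robot; edges rounded by 3 mm
- slab_edge (a point): middle of the top of the slab's front edge, the one facing the robot, at x = -110 mm in the slab's frame; the edge runs along the slab's y
- board: loose wooden serving board, 10 mm thick, about 0.2 kg, lying flat on the slab: a square blade 100x100 mm with corners rounded at 12 mm, and a handle 62 mm long and 28 mm wide with a round end and a hanging hole. Origin at the underside of the blade's centre; -x points along the handle, which points towards the slab's front edge, give or take 12 degrees. Total length 162 mm; its centre of mass lies about 12 mm from the blade centre towards the handle
- board_neck (a point): middle of the line where the handle joins the blade, on the board's top, 50 mm from the blade's centre
- board_tail (a point): middle of the straight back edge of the blade, opposite the handle, on the board's top; the edge is 76 mm long between the rounded corners. At the start there is 35 to 55 mm of bare slab behind it
- egg_cup: pale blue egg cup, 46 mm wide, 53 mm high, empty, standing loose on the blade near its centre (at most 20 mm from it, on the handle's side). Origin at the centre of its foot
- teaspoon: steel teaspoon, 139x28x12 mm, lying on the slab along its right edge; bystander
- brass_weight: small brass bell weight, 34 mm, standing on the slab near its left edge; bystander
- plant_pot: empty terracotta pot, 72 mm wide, 60 mm high, on the worktop beside the slab; bystander
- lemon: lemon, 72x57x58 mm, on the worktop beside the slab; bystander
- jam_jar: jam jar, 64 mm wide, 109 mm high, on the worktop beside the slab; bystander
- spice_jar: spice jar, 42 mm wide, 106 mm high, on the worktop beside the slab; bystander
There are look-alikes about, which are no part of the job. Of the things that look like the egg_cup, the smaller one is meant.

How it is judged:
At the end, for the whole second after the job is handed in: The neck line of the board is within 12 mm of being over the slab's front edge, the board lies flat on the slab within 10 degrees of square to that edge, and is at rest with the egg cup upright on its blade (x of board_neck in the frame of slab between -0.122 and -0.098 m and y of board_neck in the frame of slab between -0.09 and 0.09 m and z of board in the frame of slab between 0.03 and 0.042 m and angle between the x axis of board and the x axis of slab, either way round below 0.17 rad and angle between board's own z axis and vertical below 0.05 rad and linear speed of each of board, egg_cup below 0.01 m/s and angle between egg_cup's own z axis and vertical below 0.1 rad and horizontal distance between egg_cup and board below 0.045 m and z of egg_cup in the frame of board between 0.005 and 0.016 m); the robot touches nothing.
It fails at once if the board is lifted off the slab or falls from it (z of board in the frame of slab above 0.048 m or z of board in the frame of slab below 0.025 m).
It fails at once if the board is tipped (angle between board's own z axis and vertical above 0.12 rad).
It fails at once if the egg cup is touched (contact force between any of the fingers, the arm and egg_cup above 0.3 N).
It fails at once if the egg cup is upset or leaves the board (angle between egg_cup's own z axis and vertical above 0.3 rad or horizontal distance between egg_cup and board above 0.05 m).
It fails at once if another thing is displaced by more than 15 mm (distance of any of teaspoon, brass_weight, plant_pot, lemon, jam_jar, spice_jar from where it was at the start of the episode above 0.015 m).
It also fails if it takes over 38 s, if anything falls off the work surface, if the arm or the gripper's body presses on something with over 40 N, if the wrist force passes 120 N, or if a joint passes its speed limit or range.

## Working session

There is one attempt and no reset: what is moved stays moved. The work goes in short steps, Python scripts to look and compute and a tool call to move; the robot and the scene stay as the last step left them, time stands still between calls to the robot, and variables do not carry over. Pictures are saved under pics/ and viewed, and the job is handed in when it is done.

Besides the shell and the picture viewer there is one more tool, called after "Call:" as a command line: name --argument value ..., lists and objects as JSON in quotes. send_rows: Moves the arm, as the interface text tells. Its arguments: {"type":"object","properties":{"increments":{"type":"array"},"grip":{"type":"number"}},"required":["increments"]}

```bash
mkdir -p pics; ls; python3 - <<'E'
from workcell import *
import cv2,numpy as np,pickle
print(get_obs())
for n in ("top","side"):
    c=camera(n); cv2.imwrite(f"pics/{n}0.png",c["color"][:,:,::-1]); pickle.dump(c,open(f"{n}0.pkl","wb"))
    print(n,c["intrinsics"],c["pose"])
E
```

```text
pics
{'clock': 0.0, 'joint_pos': array([-1.22799269e+00,  2.41433088e-01,  3.75355134e-03,  1.33519413e+00,
        3.38782569e-06,  1.57079462e+00]), 'joint_vel': array([ 0.00056869, -0.00064646,  0.00023784, -0.00084276,  0.00074494,
       -0.00162351]), 'tau': array([-1.79623541e-03, -3.72317898e+01,  2.52409297e+01,  1.71351002e-02,
       -1.47841424e-04, -2.95154386e-06]), 'eef_pos': array([ 0.16786396, -0.47034322,  0.23841408]), 'tool_rot': array([ 9.85345959e-01,  1.70564540e-01, -1.75489223e-04, -1.02373727e-03]), 'ft_force': array([-0.25860356, -0.20836885,  0.04765571]), 'ft_torque': array([-0.07575136,  0.06983475, -0.03827903]), 'grip_width': 0.08595408422175002}
top [[389.06237771   0.         287.22891233]
 [  0.         389.06237771 205.01307252]
 [  0.           0.           1.        ]] [[ 0.01273603 -0.99811829  0.05998065  0.46637072]
 [-0.99987759 -0.01216733  0.00983707  0.01473836]
 [-0.00908876 -0.06009859 -0.99815107  1.00051037]
 [ 0.          0.          0.          1.        ]]
side [[442.57471025   0.         278.84838511]
 [  0.         442.57471025 210.03732421]
 [  0.           0.           1.        ]] [[-9.88322575e-01 -9.10023470e-02  1.22217271e-01  4.03379461e-01]
 [-1.52373948e-01  5.85935529e-01 -7.95903094e-01  8.02327630e-01]
 [ 8.17608381e-04 -8.05231723e-01 -5.92959698e-01  6.61059185e-01]
 [ 0.00000000e+00  0.00000000e+00  0.00000000e+00  1.00000000e+00]]
```

View pics/top0.png

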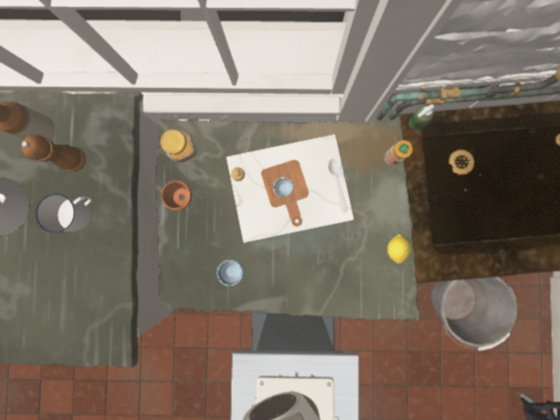

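View pics/side0.png

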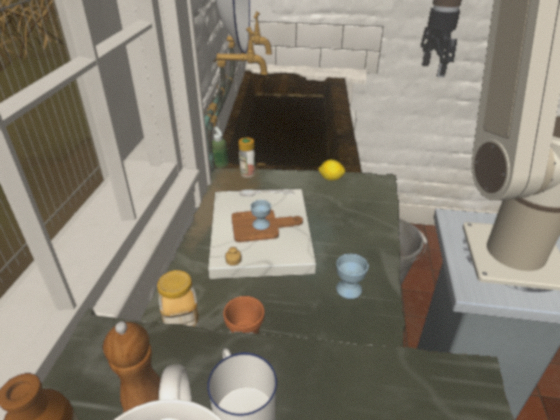

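The top view shows the board with a small cup at (283,187), the spoon at (338,180) and the brass weight at (237,173). There are two pale blue cups: one on the board at (283,187) and one on the worktop at (230,272). The side view shows the worktop one is larger, so the cup on the board is the one meant. Next I'll measure and enlarge a crop.

```bash
cat > h.py <<'E'
import cv2,numpy as np,pickle
def ray(c,px,z):
    px=np.atleast_2d(np.asarray(px,float)); K=c["intrinsics"];P=c["pose"]
    d=np.c_[(px-[K[0,2],K[1,2]])/[K[0,0],K[1,1]],np.ones(len(px))]@P[:3,:3].T
    o=P[:3,3]; return (o+d*((z-o[2])/d[:,2])[:,None])[:,:2]
def biggest(m,near=None):
    cs,_=cv2.findContours(m.astype(np.uint8),cv2.RETR_EXTERNAL,cv2.CHAIN_APPROX_NONE)
    return max(cs,key=cv2.contourArea)
def meas(c,v=None):
    hsv=cv2.cvtColor(c["color"],cv2.COLOR_RGB2HSV); H,S,V=[hsv[:,:,i].astype(int) for i in range(3)]
    roi=np.zeros(H.shape,bool); roi[125:260,215:365]=1
    slab=biggest(cv2.morphologyEx((roi&(S<50)&(V>150)).astype(np.uint8),cv2.MORPH_CLOSE,np.ones((5,5))))
    wood=roi&((H<16))&(S>110)&(V>60)
    blue=roi&(H>90)&(H<125)&(S>50)&(V>70)
    roi2=roi.copy();roi2[:,:250]=0;roi2[:,325:]=0
    b=biggest(cv2.morphologyEx(((wood|blue)&roi2).astype(np.uint8),cv2.MORPH_CLOSE,np.ones((5,5))))
    cup=biggest(blue&roi2)
    return slab,b,cup
E
python3 - <<'E'
from h import *
c=pickle.load(open("top0.pkl","rb"))
slab,b,cup=meas(c)
im=cv2.resize(c["color"][120:260,210:410,::-1],None,fx=4,fy=4,interpolation=cv2.INTER_CUBIC)
for k,col in((slab,(0,255,0)),(b,(255,0,0)),(cup,(0,0,255))):
    cv2.polylines(im,[((k-[210,120])*4+2).astype(np.int32)],True,col,1)
cv2.imwrite("pics/crop0.png",im)
print("slab rect",cv2.minAreaRect(ray(c,slab[:,0],.036).astype(np.float32)))
B=ray(c,b[:,0],.046).astype(np.float32)
print("board rect",cv2.minAreaRect(B))
print("cup", [ (cv2.minEnclosingCircle(ray(c,cup[:,0],z).astype(np.float32)))for z in(.046,.099)])
# slab depth height check
P=c["pose"];K=c["intrinsics"]
for u,v in((255,220),(265,180),(296,175),(283,187),(299,222),(230,272)):
    z=c["z_map"][v,u]; p=P@np.r_[(u-K[0,2])/K[0,0]*z,(v-K[1,2])/K[1,1]*z,z,1]; print(u,v,p[:3].round(4))
E
```

```text
Traceback (most recent call last):
  File "h.py", line 17, in meas
    cup=biggest(blue&roi2)
  File "h.py", line 8, in biggest
    return max(cs,key=cv2.contourArea)
ValueError: max() iterable argument is empty
```

```bash
python3 - <<'E'
from h import *
c=pickle.load(open("top0.pkl","rb"))
hsv=cv2.cvtColor(c["color"],cv2.COLOR_RGB2HSV)
print(hsv[180:196:3,274:294:3].tolist()); print(hsv[170,270],hsv[210,294],hsv[222,298])
im=cv2.resize(c["color"][120:260,210:410,::-1],None,fx=4,fy=4,interpolation=cv2.INTER_CUBIC)
cv2.imwrite("pics/crop0.png",im)
E
```

```text
[[[12, 114, 183], [13, 20, 150], [90, 15, 133], [102, 21, 160], [99, 21, 169], [20, 4, 175], [12, 124, 185]], [[13, 41, 176], [99, 14, 128], [98, 14, 149], [98, 25, 185], [98, 24, 205], [99, 26, 205], [12, 57, 174]], [[10, 6, 131], [94, 16, 130], [98, 24, 188], [98, 27, 211], [98, 27, 217], [97, 30, 221], [105, 6, 182]], [[102, 15, 175], [100, 17, 132], [100, 24, 192], [100, 26, 209], [98, 26, 217], [98, 31, 220], [150, 1, 174]], [[11, 74, 173], [95, 12, 125], [99, 17, 152], [98, 21, 190], [101, 24, 202], [98, 24, 199], [12, 91, 162]], [[12, 122, 177], [11, 70, 167], [98, 7, 148], [99, 17, 149], [100, 9, 176], [12, 80, 166], [13, 122, 169]]]
[ 13 124 177] [ 13 125 187] [ 13  62 196]
```

View pics/crop0.png

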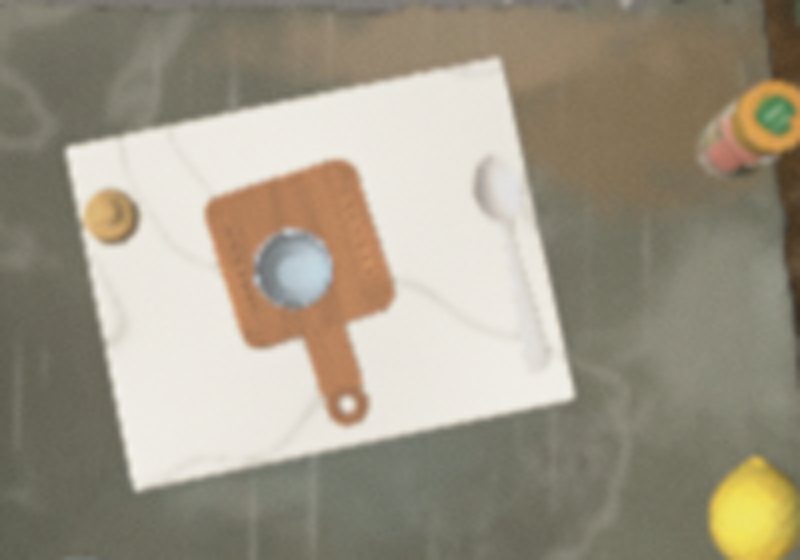

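The crop shows the small cup standing on the blade (crop 292,268), with the handle pointing at the front edge. I'll retune the masks and measure.

```bash
cat > h.py <<'E'
import cv2,numpy as np,pickle
def ray(c,px,z):
    px=np.atleast_2d(np.asarray(px,float)); K=c["intrinsics"];P=c["pose"]
    d=np.c_[(px-[K[0,2],K[1,2]])/[K[0,0],K[1,1]],np.ones(len(px))]@P[:3,:3].T
    o=P[:3,3]; return (o+d*((z-o[2])/d[:,2])[:,None])[:,:2]
def biggest(m):
    cs,_=cv2.findContours(m.astype(np.uint8),cv2.RETR_EXTERNAL,cv2.CHAIN_APPROX_NONE)
    return max(cs,key=cv2.contourArea)
def line(pts):
    vx,vy,x,y=cv2.fitLine(pts.astype(np.float32),cv2.DIST_HUBER,0,.01,.01).ravel(); return np.array([x,y]),np.array([vx,vy])
def measure(c,tag,S4=4):
    big=cv2.resize(c["color"],None,fx=S4,fy=S4,interpolation=cv2.INTER_CUBIC)
    hsv=cv2.cvtColor(big,cv2.COLOR_RGB2HSV); H,S,V=[hsv[:,:,i].astype(int) for i in range(3)]
    roi=np.zeros(H.shape,bool); roi[125*S4:265*S4,215*S4:362*S4]=1
    rb=np.zeros(H.shape,bool); rb[140*S4:265*S4,252*S4:322*S4]=1
    white=roi&(S<35)&(V>165)
    wood=rb&(H<20)&(S>62)&(V>90)
    mb=cv2.morphologyEx(wood.astype(np.uint8),cv2.MORPH_OPEN,np.ones((5,5)))
    b=biggest(mb)
    ms=cv2.morphologyEx((white|(roi&(mb>0))).astype(np.uint8),cv2.MORPH_CLOSE,np.ones((9,9)))
    ms=cv2.morphologyEx(ms,cv2.MORPH_OPEN,np.ones((9,9)))
    s=biggest(white)
    fill=np.zeros(H.shape,np.uint8); cv2.drawContours(fill,[b],-1,1,-1)
    cup=(fill>0)&(mb==0); cup=cv2.morphologyEx(cup.astype(np.uint8),cv2.MORPH_OPEN,np.ones((15,15)))
    cu=biggest(cup)
    f=lambda k:(k[:,0]+.5)/S4-.5
    sp,bp,cp=ray(c,f(s),.036),ray(c,f(b),.046),ray(c,f(cu),.099)
    rs=cv2.minAreaRect(sp.astype(np.float32)); 
    # slab axis: edge direction nearest to world x
    box=cv2.boxPoints(rs); e=box[1]-box[0]; a=np.arctan2(e[1],e[0]); a=(a+np.pi/4)%(np.pi/2)-np.pi/4
    R=lambda a:np.array([[np.cos(a),-np.sin(a)],[np.sin(a),np.cos(a)]])
    so=np.array(rs[0])
    for _ in range(2):
        q=(sp-so)@R(a)
        fr=sp[(abs(q[:,0]+.11)<.008)&(abs(q[:,1])<.12)]
        p,d=line(fr); d=d if d[1]>0 else -d; a=np.arctan2(-d[0],d[1])
        q=(sp-so)@R(a)
    q0=((p-so)@R(a))[0]; yl=np.median(q[abs(q[:,1]-.14)<.01][:,1]); yr=np.median(q[abs(q[:,1]+.14)<.01][:,1]); xb=np.median(q[abs(q[:,0]-.11)<.008][:,0])
    so=so+R(a)@[q0+.11,(yl+yr)/2]
    print("slab raw",np.round(rs[1],4),"front",q0.round(4),"back",xb.round(4),"l/r",yl.round(4),yr.round(4),"yaw",np.degrees(a).round(2),"origin",so.round(4))
    # board
    rb_=cv2.minAreaRect(bp.astype(np.float32)); box=cv2.boxPoints(rb_)
    e=[box[1]-box[0],box[2]-box[1]]; e=max(e,key=np.linalg.norm); e=e if e[0]>0 else -e; ba=np.arctan2(e[1],e[0]); bo=np.array(rb_[0])+R(ba)@[.031,0]
    for _ in range(4):
        q=(bp-bo)@R(ba)
        L=q[(abs(q[:,1]-.05)<.008)&(abs(q[:,0])<.034)];Rr=q[(abs(q[:,1]+.05)<.008)&(abs(q[:,0])<.034)]
        T=q[(abs(q[:,0]-.05)<.01)&(abs(q[:,1])<.034)]; F=q[(abs(q[:,0]+.05)<.01)&(abs(abs(q[:,1])-.027)<.009)]
        (pl,dl),(pr,dr)=line(L),line(Rr); dl*=np.sign(dl[0]);dr*=np.sign(dr[0]); d=dl+dr
        da=np.arctan2(d[1],d[0]); ba+=da
        pt,dt=line(T);
        sh=np.array([T[:,0].mean()-.05 if not len(F) else (T[:,0].mean()+F[:,0].mean())/2,(pl[1]+pr[1])/2])
        bo=bo+R(ba-da)@sh
    print("board len/wid",np.round(rb_[1],4),"tail",T[:,0].mean().round(4),"front",F[:,0].mean().round(4),"width",(pl-pr)[1].round(4),"handle end",q[:,0].min().round(4),"yaw",np.degrees(ba).round(2),"origin",bo.round(4),"tail-edge dir",np.degrees(np.arctan2(*dt)).round(1))
    (cc,cr)=cv2.minEnclosingCircle(cp.astype(np.float32)); cc=np.array(cc)
    neck=bo+R(ba)@[-.05,0]; tail=bo+R(ba)@[.05,0]
    ns=(neck-so)@R(a); ts=(tail-so)@R(a)
    print("neck w",neck.round(4),"tail w",tail.round(4),"neck slab",ns.round(4),"tail slab",ts.round(4),"rel yaw",np.degrees(ba-a).round(2),"cup w",cc.round(4),"r",round(cr,4),"cup in board",((cc-bo)@R(ba)).round(4))
    x0,y0=210,120
    im=cv2.resize(c["color"][y0:y0+140,x0:x0+190,::-1],None,fx=S4,fy=S4,interpolation=cv2.INTER_CUBIC)
    for k,col in((s,(0,160,0)),(b,(255,0,0)),(cu,(0,0,255))): cv2.polylines(im,[(k-[x0*S4,y0*S4]).astype(np.int32)],True,col,1)
    cv2.imwrite(f"pics/{tag}.png",im)
    return so,a,bo,ba
E
python3 - <<'E'
from h import *
c=pickle.load(open("top0.pkl","rb"))
measure(c,"m0")
P=c["pose"];K=c["intrinsics"]
for u,v in((255,220),(265,180),(296,175),(283,187),(274,183)):
    z=c["z_map"][v,u]; p=P@np.r_[(u-K[0,2])/K[0,0]*z,(v-K[1,2])/K[1,1]*z,z,1]; print(u,v,p[:3].round(4))
E
```

```text
slab raw [0.2216 0.2804] front -0.1101 back 0.1095 l/r 0.1397 -0.1395 yaw 12.47 origin [0.568 0.02 ]
board len/wid [0.1596 0.0993] tail 0.049 front -0.049 width 0.0981 handle end -0.1102 yaw 18.32 origin [0.5783 0.032 ] tail-edge dir 0.0
neck w [0.5309 0.0163] tail w [0.6258 0.0477] neck slab [-0.037   0.0044] tail slab [0.0624 0.0146] rel yaw 5.85 cup w [0.5631 0.0346] r 0.024 cup in board [-0.0137  0.0073]
255 220 [0.4861 0.1036 0.037 ]
265 180 [0.585  0.0799 0.0452]
296 175 [0.5983 0.0034 0.0453]
283 187 [0.5647 0.0345 0.0775]
274 183 [0.5779 0.0575 0.0449]
```

View pics/m0.png

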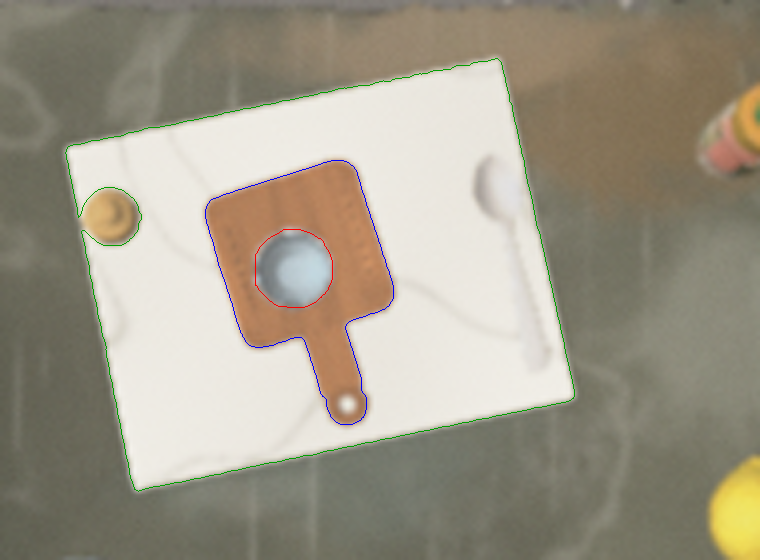

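The measurements hold up. The slab measures 220 x 279 mm, the board's top is at z = 0.045 and the cup's radius is 24 mm. The board must move about 73 mm and turn about -6°. I'll push its tail edge with both fingertips, half closed, to give a broad, steady contact. First I check the free space behind and work out the approach.

```bash
cat >> h.py <<'E'
from scipy.spatial.transform import Rotation as Ro
def togo(o,target,yawdeg):
    R=Ro.from_quat(o["tool_rot"]); d=R.inv().apply(np.array(target)-o["eef_pos"])
    y=np.radians(yawdeg); T=Ro.from_matrix(np.array([[np.cos(y),np.sin(y),0],[np.sin(y),-np.cos(y),0],[0,0,-1]]))
    rv=np.degrees((R.inv()*T).as_rotvec())
    print("pos",o["eef_pos"].round(4),"t",round(o["clock"],2),"F",o["ft_force"].round(1),"w",round(o["grip_width"],4),"J",o["joint_pos"].round(2),"| shift units",(d/.05).round(3),"turn units",(rv/10).round(3))
E
python3 - <<'E'
from h import *
from workcell import *
c=pickle.load(open("top0.pkl","rb"));P=c["pose"];K=c["intrinsics"]
for u in(250,280):
  for v in(100,110,118,125,130):
    z=c["z_map"][v,u]; p=P@np.r_[(u-K[0,2])/K[0,0]*z,(v-K[1,2])/K[1,1]*z,z,1]; print(u,v,p[:3].round(3))
tail=np.array([.6258,.0477]);y=np.radians(18.3)
t=tail+.031*np.array([np.cos(y),np.sin(y)]);print(t)
togo(get_obs(),[*t,.20],18.3)
E
```

```text
250 100 [0.769 0.115 0.096]
250 110 [0.745 0.115 0.096]
250 118 [ 0.777  0.134 -0.082]
250 125 [0.735 0.124 0.   ]
250 130 [ 0.721  0.124 -0.   ]
280 100 [0.769 0.044 0.097]
280 110 [0.745 0.044 0.097]
280 118 [ 0.773  0.048 -0.065]
280 125 [0.735 0.046 0.001]
280 130 [ 0.723  0.046 -0.003]
[0.65523219 0.05743377]
pos [ 0.1679 -0.4704  0.2385] t 0.1 F [-0.2  0.4 -0.1] w 0.0855 J [-1.23  0.24  0.    1.34 -0.    1.57] | shift units [12.728 -6.665  0.782] turn units [-0.011  0.     0.134]
```

Call:
send_rows --increments '[[[0.8,-0.42,0,0,0,0.13],[0.8,-0.42,0,0,0,0],[0.8,-0.42,0,0,0,0],[0.8,-0.42,0,0,0,0],[0.8,-0.42,0,0,0,0],[0.8,-0.42,0,0,0,0],[0.8,-0.42,0,0,0,0],[0.8,-0.42,0,0,0,0]]]' --grip 0.55

```text
clock: 1.1
eef_pos: [0.4188, -0.2087, 0.239]
tool_rot: [0.987, 0.159, -0.0, -0.0]
ft_force: [0.9, -1.0, 0.2]
grip_width: 0.0382
```

Call:
send_rows --increments '[[[0.8,-0.42,0,0,0,0],[0.8,-0.42,0,0,0,0],[0.8,-0.42,0,0,0,0],[0.8,-0.42,0,0,0,0],[0.8,-0.42,0,0,0,0],[0.8,-0.42,0,0,0,0],[0.8,-0.42,0,0,0,0],[0,0,0,0,0,0]]]'

```text
clock: 2.1
eef_pos: [0.6388, 0.0202, 0.2371]
tool_rot: [0.987, 0.161, -0.001, -0.0]
ft_force: [-0.3, -1.0, -0.8]
grip_width: 0.0387
```

```bash
python3 - <<'E'
from h import *
from workcell import *
togo(get_obs(),[.6552,.0574,.13],18.3)
E
```

```text
pos [0.6388 0.0202 0.2371] t 2.1 F [-0.3 -1.  -0.8] w 0.0387 J [0.03 0.53 0.43 1.47 0.   2.85] | shift units [ 0.552 -0.598  2.142] turn units [-0.006  0.011  0.026]
```

Call:
send_rows --increments '[[[0.275,-0.3,0.3,0,0,0],[0.275,-0.3,0.3,0,0,0],[0,0,0.5,0,0,0],[0,0,0.5,0,0,0],[0,0,0.5,0,0,0],[0,0,0.2,0,0,0],[0,0,0,0,0,0]]]'

```text
clock: 2.98
eef_pos: [0.6536, 0.0549, 0.1232]
tool_rot: [0.987, 0.159, -0.001, -0.0]
ft_force: [1.1, -0.4, -0.1]
grip_width: 0.0387
```

```bash
python3 - <<'E'
from h import *
from workcell import *
togo(get_obs(),[.6552,.0574,.06],18.3)
c=camera("side"); cv2.imwrite("pics/side1.png",cv2.resize(c["color"][150:300,180:360,::-1],None,fx=4,fy=4))
c=camera("wrist"); cv2.imwrite("pics/wrist1.png",c["color"][:,:,::-1])
E
```

```text
pos [0.6536 0.0549 0.1232] t 2.98 F [ 1.1 -0.4 -0.1] w 0.0387 J [0.08 0.62 0.28 1.23 0.   2.91] | shift units [ 0.049 -0.037  1.264] turn units [-0.003  0.012  0.004]
```

View pics/side1.png

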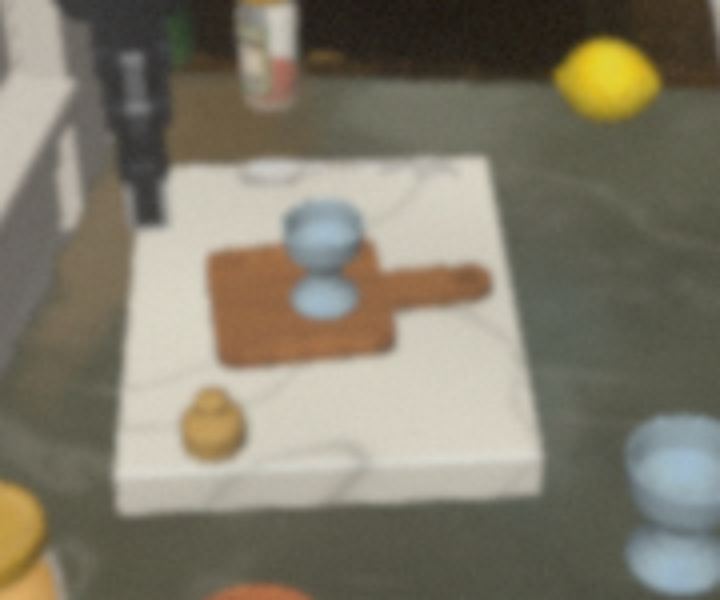

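View pics/wrist1.png

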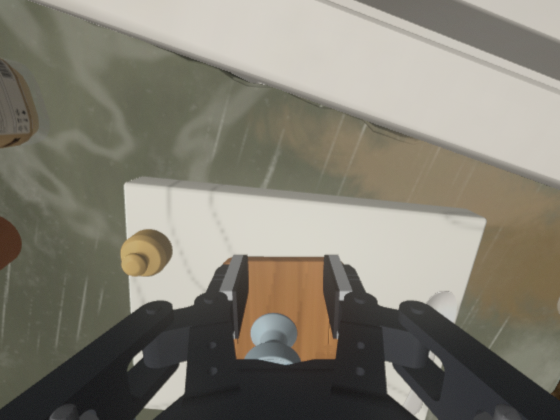

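The side crop shows the fingertips (150,225) behind the tail edge (210,255). The wrist view shows them parallel to that edge and centred on it. I'll lower them until they feel the slab.

Call:
send_rows --increments '[[[0.05,-0.04,0.4,0,0,0],[0,0,0.4,0,0,0],[0,0,0.35,0,0,0],[0,0,0,0,0,0],[0,0,0,0,0,0]]]'

```text
clock: 3.7
eef_pos: [0.6568, 0.0574, 0.0677]
tool_rot: [0.987, 0.159, 0.001, 0.0]
ft_force: [1.1, -0.8, 0.6]
grip_width: 0.0384
```

Call:
send_rows --increments '[[[0,0,0.08,0,0,0],[0,0,0.04,0,0,0],[0,0,0,0,0,0]]]'

```text
clock: 4.08
eef_pos: [0.656, 0.0574, 0.0608]
tool_rot: [0.987, 0.159, -0.0, -0.0]
ft_force: [0.6, 0.4, 0.1]
grip_width: 0.0388
```

Call:
send_rows --increments '[[[0,0,0.06,0,0,0],[0,0,0,0,0,0]]]'

```text
clock: 4.32
eef_pos: [0.6559, 0.0574, 0.0575]
tool_rot: [0.987, 0.159, -0.0, -0.0]
ft_force: [-0.5, -0.7, 0.5]
grip_width: 0.0385
```

Call:
send_rows --increments '[[[0,0,0.08,0,0,0],[0,0,0.08,0,0,0],[0,0,0,0,0,0]]]'

```text
clock: 4.7
eef_pos: [0.6556, 0.0574, 0.0491]
tool_rot: [0.987, 0.159, -0.001, -0.0]
ft_force: [-0.1, -0.3, 0.1]
grip_width: 0.0384
```

Call:
send_rows --increments '[[[0,0,0.05,0,0,0],[0,0,0,0,0,0]]]'

```text
clock: 4.95
eef_pos: [0.656, 0.0574, 0.0471]
tool_rot: [0.987, 0.159, -0.0, -0.0]
ft_force: [0.5, 0.1, -0.1]
grip_width: 0.0385
```

```bash
python3 - <<'E'
from h import *
from workcell import *
togo(get_obs(),[.6552,.0574,.044],18.3)
c=camera("side"); cv2.imwrite("pics/side2.png",cv2.resize(c["color"][165:255,195:315,::-1],None,fx=6,fy=6))
E
```

```text
pos [0.656  0.0574 0.0471] t 4.95 F [ 0.5  0.1 -0.1] w 0.0385 J [ 0.09  0.68  0.18  1.07 -0.    2.91] | shift units [-0.014 -0.005  0.061] turn units [-0.001  0.002  0.004]
```

View pics/side2.png

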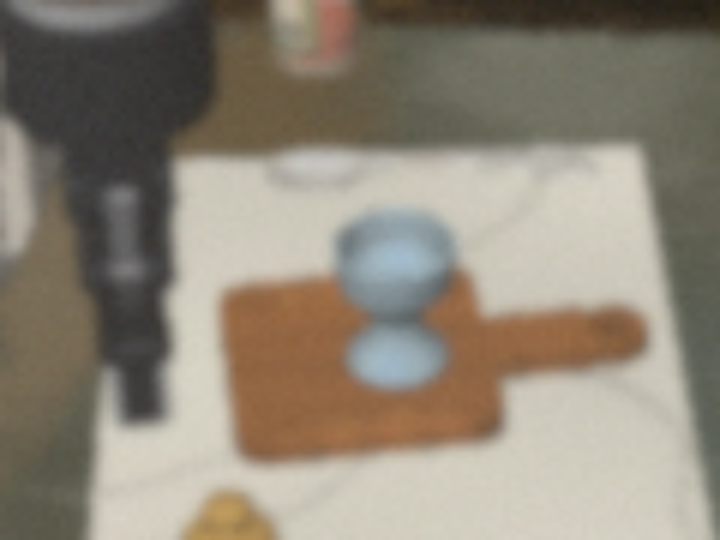

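The nearer fingertip (145,420) stands just over the slab, about 80 px (roughly 30 mm) behind the tail edge. I'll keep feeling downward.

Call:
send_rows --increments '[[[0,0,0.05,0,0,0],[0,0,0,0,0,0]]]'

```text
clock: 5.25
eef_pos: [0.6559, 0.0574, 0.0446]
tool_rot: [0.987, 0.159, -0.0, -0.0]
ft_force: [-0.1, 0.0, -0.7]
grip_width: 0.0386
```

Call:
send_rows --increments '[[[0,0,0.03,0,0,0],[0,0,0,0,0,0]]]'

```text
clock: 5.5
eef_pos: [0.656, 0.0574, 0.0432]
tool_rot: [0.987, 0.159, -0.0, -0.0]
ft_force: [-0.0, 0.3, 0.2]
grip_width: 0.0385
```

Call:
send_rows --increments '[[[0,0,0.03,0,0,0],[0,0,0,0,0,0]]]'

```text
clock: 5.75
eef_pos: [0.6562, 0.0574, 0.0428]
tool_rot: [0.987, 0.159, 0.0, 0.0]
ft_force: [-1.4, 0.1, 4.9]
grip_width: 0.0386
```

The fingers touched the slab at TCP z = 0.043. I'll lift 2.5 to 4 mm, then close in slowly.

Call:
send_rows --increments '[[[0,0,-0.08,0,0,0],[-0.1,0,0,0,0,0],[-0.1,0,0,0,0,0],[-0.06,0,0,0,0,0],[0,0,0,0,0,0]]]'

```text
clock: 6.38
eef_pos: [0.6434, 0.0532, 0.0457]
tool_rot: [0.987, 0.159, -0.0, -0.0]
ft_force: [0.5, -0.1, -0.1]
grip_width: 0.0385
```

```bash
python3 - <<'E'
from h import *
from workcell import *
togo(get_obs(),[.6258,.0477,.0455],18.3)
c=camera("side"); cv2.imwrite("pics/side3.png",cv2.resize(c["color"][165:255,195:315,::-1],None,fx=6,fy=6))
E
```

```text
pos [0.6434 0.0532 0.0457] t 6.38 F [ 0.5 -0.1 -0.1] w 0.0385 J [ 0.08  0.66  0.14  1.05 -0.    2.9 ] | shift units [-0.368 -0.007  0.004] turn units [-0.001  0.003  0.003]
```

View pics/side3.png

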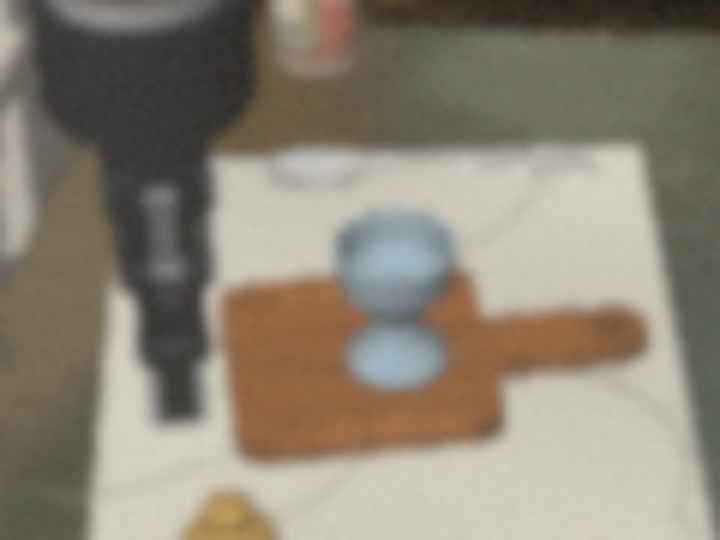

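The fingertip (180,415) is about 11 mm from the tail edge (230,370). Gentle push next.

Call:
send_rows --increments '[[[-0.04,0,0,0,0,0],[-0.05,0,0,0,0,0],[-0.05,0,0,0,0,0],[-0.05,0,0,0,0,0],[-0.05,0,0,0,0,0],[-0.05,0,0,0,0,0],[-0.05,0,0,0,0,0],[-0.05,0,0,0,0,0]]]'

```text
clock: 7.42
eef_pos: [0.6252, 0.0471, 0.0459]
tool_rot: [0.987, 0.159, 0.0, -0.0]
ft_force: [0.7, 0.7, -0.6]
grip_width: 0.0383
```

```bash
python3 - <<'E'
from h import *
from workcell import *
togo(get_obs(),[.6258,.0477,.0455],18.3)
c=camera("side"); cv2.imwrite("pics/side4.png",cv2.resize(c["color"][165:255,195:315,::-1],None,fx=6,fy=6))
c=camera("top"); pickle.dump(c,open("top4.pkl","wb")); cv2.imwrite("pics/top4.png",cv2.resize(c["color"][120:260,210:400,::-1],None,fx=4,fy=4))
E
```

```text
pos [0.6252 0.0471 0.0459] t 7.42 F [ 0.7  0.7 -0.6] w 0.0383 J [0.08 0.63 0.08 1.02 0.   2.9 ] | shift units [ 0.015 -0.007  0.007] turn units [ 0.    -0.001  0.004]
```

View pics/side4.png

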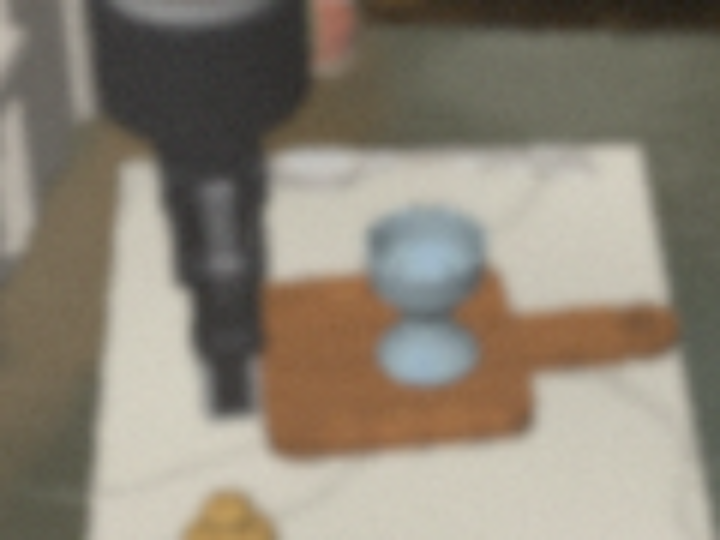

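View pics/top4.png

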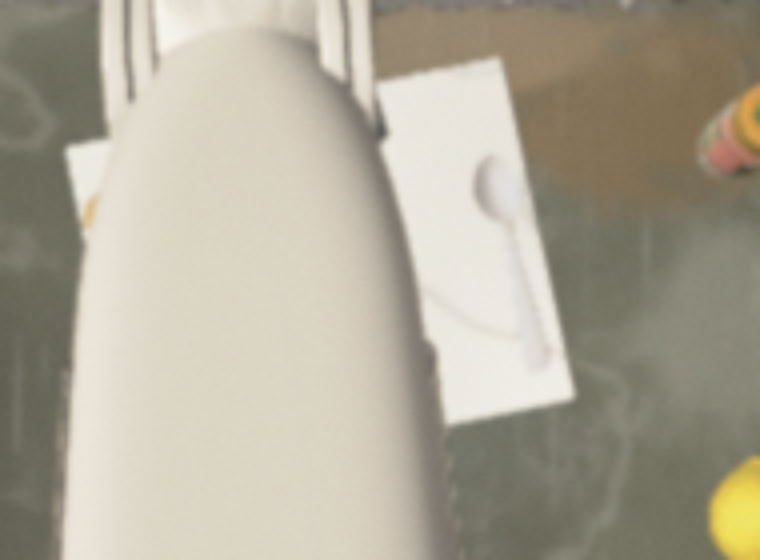

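The side crop shows the board has slid about 12 mm, with the cup still standing at (430,350) and the fingers at the tail edge. The forearm hides the board in the top view, so I'll push on with a slow turn and then measure from the side.

Call:
send_rows --increments '[[[-0.05,0,0,0,0,0.03],[-0.05,0,0,0,0,0.04],[-0.05,0,0,0,0,0.04],[-0.05,0,0,0,0,0.04],[-0.05,0,0,0,0,0.04],[-0.05,0,0,0,0,0.04],[-0.05,0,0,0,0,0.04],[-0.05,0,0,0,0,0.04]]]'

```text
clock: 8.52
eef_pos: [0.6061, 0.0413, 0.0459]
tool_rot: [0.991, 0.132, 0.0, 0.0]
ft_force: [2.1, -0.3, -1.3]
grip_width: 0.0382
```

Call:
send_rows --increments '[[[-0.05,0,0,0,0,0.04],[-0.05,0,0,0,0,0.04],[-0.05,0,0,0,0,0.04],[-0.05,0,0,0,0,0.04],[-0.05,0,0,0,0,0.04],[-0.05,0,0,0,0,0.04],[-0.04,0,0,0,0,0.03],[-0.02,0,0,0,0,0]]]'

```text
clock: 9.52
eef_pos: [0.5886, 0.037, 0.0459]
tool_rot: [0.994, 0.109, 0.0, -0.0]
ft_force: [2.0, 0.9, -0.2]
grip_width: 0.0383
```

```bash
python3 - <<'E'
from h import *
from workcell import *
togo(get_obs(),[.6258,.0477,.0455],12.5)
c=camera("side"); pickle.dump(c,open("side5.pkl","wb"));cv2.imwrite("pics/side5.png",cv2.resize(c["color"][165:285,195:335,::-1],None,fx=5,fy=5,interpolation=cv2.INTER_CUBIC))
E
```

```text
pos [0.5886 0.037  0.0459] t 9.53 F [ 2.   0.9 -0.2] w 0.0383 J [ 0.06  0.56 -0.04  0.97  0.    2.99] | shift units [ 0.772 -0.047  0.008] turn units [-0.001 -0.001  0.003]
```

View pics/side5.png

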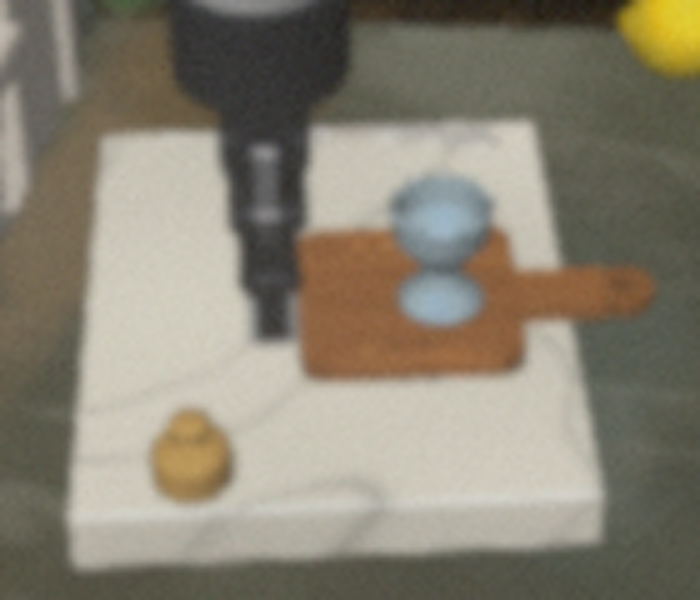

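The board now looks square to the slab, the handle already overhangs, and the cup is upright at (440,300). I'll measure the remaining distance from this view.

```bash
cat > s.py <<'E'
from h import *
SO=np.array([.568,.02]);A=np.radians(12.47)
RA=np.array([[np.cos(A),-np.sin(A)],[np.sin(A),np.cos(A)]])
def side(c):
    S4=4
    big=cv2.resize(c["color"],None,fx=S4,fy=S4,interpolation=cv2.INTER_CUBIC)
    hsv=cv2.cvtColor(big,cv2.COLOR_RGB2HSV).astype(int);H,S,V=hsv[...,0],hsv[...,1],hsv[...,2]
    rb=np.zeros(H.shape,bool);rb[200*S4:245*S4,230*S4:345*S4]=1
    b=biggest(cv2.morphologyEx((rb&((H<14)|(H>175))&(S>90)&(V>60)).astype(np.uint8),cv2.MORPH_OPEN,np.ones((5,5))))
    w=(ray(c,(b[:,0]+.5)/S4-.5,.046)-SO)@RA   # slab coords
    # far side profile (smallest y at each x): blade's far edge, then handle's far edge
    xs=np.arange(w[:,0].min(),w[:,0].max(),.002)
    print([(round(x*1e3),round(w[abs(w[:,0]-x)<.0015][:,1].min()*1e3),round(w[abs(w[:,0]-x)<.0015][:,1].max()*1e3)) for x in xs if (abs(w[:,0]-x)<.0015).any()])
    # front edge of slab
    white=(S<40)&(V>140); 
    for r in (200,205,235,245,250):
        row=np.where(white[r*S4,290*S4:340*S4])[0]
        if len(row): print("edge row",r,((ray(c,[(290*S4+row.max()+.5)/S4-.5,r],.036)-SO)@RA*1e3).round(1))
E
python3 - <<'E'
from s import *
side(pickle.load(open("side5.pkl","rb")))
print("initial:");side(pickle.load(open("side0.pkl","rb")))
E
```

```text
[(-73, 31, 41), (-71, 31, 61), (-69, 31, 63), (-67, 34, 65), (-65, 37, 65), (-63, 42, 65), (-61, 42, 61), (-59, 42, 61), (-57, 42, 71), (-55, 42, 71), (-53, 43, 71), (-51, 43, 71), (-49, 47, 71), (-47, 42, 71), (-45, 42, 70), (-43, 41, 61), (-41, -4, 57), (-39, -12, 59), (-37, -15, 60), (-35, -15, 61), (-33, -15, 61), (-31, -13, 61), (-29, -11, 61), (-27, -7, 61), (-25, -7, 54), (-23, -10, 37), (-21, -10, 36), (-19, -10, 67), (-17, -9, 71), (-15, -10, 71), (-13, -10, 71), (-11, -9, 71), (-9, -5, 71), (-7, -4, 72), (-5, -3, 72), (-3, -7, 72), (-1, -7, 68), (1, -7, 70), (3, -4, 70), (5, -4, 70), (7, -4, 68), (9, 3, 67), (11, 3, 53)]
edge row 200 [[-109.4  -85.3]]
edge row 205 [[-109.5  -64.2]]
edge row 235 [[-109.7   49.7]]
edge row 245 [[-109.9   83.5]]
edge row 250 [[-110.    99.7]]
initial:
[(15, 27, 47), (17, 26, 47), (19, 6, 46), (21, 6, 63), (23, -4, 66), (25, -6, 66), (27, -17, 66), (29, -17, 64), (31, -22, 64), (33, -22, 71), (35, -22, 71), (37, -9, 71), (39, -29, 71), (41, -31, 71), (43, -32, 69), (45, -32, 72), (47, -31, 72), (49, -31, 72), (51, -31, 71), (53, -29, 70), (55, -29, 66), (57, -29, 61), (59, -13, 42), (61, -13, 12)]
edge row 200 [[-110.   -85.3]]
edge row 205 [[-109.5  -64.2]]
edge row 235 [[-109.7   49.7]]
edge row 245 [[-109.9   83.5]]
edge row 250 [[-110.5   99.7]]
```

The slab edge checks out to 0.5 mm, but the wood mask in this view is patchy. I'll fix its thresholds.

```bash
sed -i 's/(S>90)&(V>60)/(S>60)\&(V>40)/; s/((H<14)|(H>175))/((H<22)|(H>170))/; s/MORPH_OPEN,np.ones((5,5))))$/MORPH_OPEN,np.ones((7,7))))/' s.py
python3 - <<'E'
from s import *
c=pickle.load(open("side5.pkl","rb"))
h=cv2.cvtColor(c["color"],cv2.COLOR_RGB2HSV);print(h[232,260],h[223,310],h[223,320],h[213,262],h[238,280])
side(c)
E
```

```text
[ 13 136 141] [ 14 149 144] [ 13 141 123] [ 13 140 144] [ 13 135 142]
[(-150, 7, 22), (-148, 4, 28), (-146, 2, 30), (-144, 1, 34), (-142, -1, 35), (-140, -1, 38), (-138, -1, 39), (-136, -1, 40), (-134, -1, 40), (-132, -1, 40), (-130, 0, 40), (-128, -1, 39), (-126, -2, 40), (-124, -2, 41), (-122, -2, 41), (-120, -2, 41), (-118, -2, 41), (-116, -2, 41), (-114, -2, 41), (-112, -2, 41), (-110, -2, 41), (-108, -1, 40), (-106, 1, 40), (-104, 1, 39), (-102, 2, 39), (-100, 2, 39), (-98, 1, 39), (-96, 1, 39), (-94, 1, 39), (-92, 1, 39), (-90, 0, 40), (-88, -4, 48), (-86, -26, 59), (-84, -30, 67), (-82, -31, 70), (-80, -31, 70), (-78, -31, 72), (-76, -29, 74), (-74, -21, 74), (-72, -17, 74), (-70, -15, 74), (-68, -12, 74), (-66, -9, 74), (-64, -7, 74), (-62, -1, 74), (-60, 37, 74), (-58, 39, 75), (-56, 40, 75), (-54, 41, 75), (-52, 41, 74), (-50, 41, 74), (-48, 41, 74), (-46, 40, 74), (-44, 40, 74), (-42, -10, 74), (-40, -12, 74), (-38, -15, 74), (-36, -20, 74), (-34, -28, 74), (-32, -33, 74), (-30, -34, 74), (-28, -34, 74), (-26, -34, 75), (-24, -34, 75), (-22, -34, 74), (-20, -34, 74), (-18, -35, 74), (-16, -35, 74), (-14, -35, 75), (-12, -35, 75), (-10, -35, 74), (-8, -35, 74), (-6, -34, 74), (-4, -34, 74), (-2, -35, 74), (0, -35, 74), (2, -35, 73), (4, -33, 73), (6, -33, 73), (8, -33, 72), (10, -32, 71), (12, -30, 67), (14, -29, 45)]
edge row 200 [[-109.4  -85.3]]
edge row 205 [[-109.5  -64.2]]
edge row 235 [[-109.7   49.7]]
edge row 245 [[-109.9   83.5]]
edge row 250 [[-110.    99.7]]
```

The neck is at about -87.5 mm by both the neck step and the handle end at -150, and the tail at +14 agrees. Remaining push: about 22.5 mm, straight.

Call:
send_rows --increments '[[[-0.03,0,0,0,0,0],[-0.05,0,0,0,0,0],[-0.05,0,0,0,0,0],[-0.05,0,0,0,0,0],[-0.05,0,0,0,0,0],[-0.05,0,0,0,0,0],[-0.05,0,0,0,0,0],[-0.03,0,0,0,0,0]]]'

```text
clock: 10.58
eef_pos: [0.571, 0.033, 0.0458]
tool_rot: [0.994, 0.109, 0.0, -0.0]
ft_force: [2.2, 0.6, 0.3]
grip_width: 0.0384
```

Call:
send_rows --increments '[[[-0.03,0,0,0,0,0],[-0.03,0,0,0,0,0],[0,0,0,0,0,0]]]'

```text
clock: 10.95
eef_pos: [0.568, 0.0324, 0.0458]
tool_rot: [0.994, 0.109, -0.0, 0.0]
ft_force: [1.5, 0.4, 1.5]
grip_width: 0.0386
```

```bash
python3 - <<'E'
from s import *
from workcell import *
o=get_obs();togo(o,[.6258,.0477,.0455],12.5); print("tcp slab",(o["eef_pos"][:2]-SO)@RA)
c=camera("side"); pickle.dump(c,open("side6.pkl","wb"));cv2.imwrite("pics/side6.png",cv2.resize(c["color"][165:285,195:335,::-1],None,fx=5,fy=5,interpolation=cv2.INTER_CUBIC))
side(c)
E
```

```text
pos [0.568  0.0324 0.0458] t 10.95 F [1.5 0.4 1.5] w 0.0386 J [ 0.06  0.53 -0.1   0.94 -0.    2.98] | shift units [ 1.195 -0.049  0.007] turn units [0.    0.001 0.004]
tcp slab [0.0026742  0.01206612]
[(-172, 9, 23), (-170, 5, 28), (-168, 1, 33), (-166, 1, 34), (-164, 0, 37), (-162, -1, 38), (-160, -1, 40), (-158, -1, 40), (-156, -2, 40), (-154, -2, 40), (-152, -1, 40), (-150, -3, 40), (-148, -3, 39), (-146, -3, 40), (-144, -3, 42), (-142, -2, 42), (-140, -3, 42), (-138, -3, 41), (-136, -3, 41), (-134, -3, 41), (-132, -2, 41), (-130, -2, 42), (-128, -2, 42), (-126, -2, 42), (-124, -2, 41), (-122, -2, 41), (-120, -2, 41), (-118, -2, 41), (-116, -2, 41), (-114, -2, 42), (-112, -26, 43), (-110, -28, 58), (-108, -30, 62), (-106, -30, 65), (-104, -30, 69), (-102, -30, 71), (-100, -29, 72), (-98, -26, 72), (-96, -20, 73), (-94, -16, 74), (-92, -13, 74), (-90, -11, 74), (-88, -9, 74), (-86, -6, 74), (-84, 36, 74), (-82, 38, 74), (-80, 39, 74), (-78, 39, 75), (-76, 40, 75), (-74, 41, 74), (-72, 42, 74), (-70, 41, 75), (-68, 40, 75), (-66, -7, 75), (-64, -10, 75), (-62, -13, 74), (-60, -17, 74), (-58, -24, 75), (-56, -32, 75), (-54, -33, 75), (-52, -33, 74), (-50, -34, 74), (-48, -34, 74), (-46, -34, 73), (-44, -34, 73), (-42, -34, 74), (-40, -34, 74), (-38, -34, 74), (-36, -33, 74), (-34, -34, 74), (-32, -34, 73), (-30, -34, 73), (-28, -34, 74), (-26, -34, 74), (-24, -34, 74), (-22, -34, 74), (-20, -34, 73), (-18, -35, 73), (-16, -35, 72), (-14, -35, 71), (-12, -35, 69), (-10, -32, 67)]
edge row 200 [[-109.4  -85.3]]
edge row 205 [[-108.9  -64.3]]
edge row 245 [[-109.9   83.5]]
edge row 250 [[-110.    99.7]]
```

View pics/side6.png

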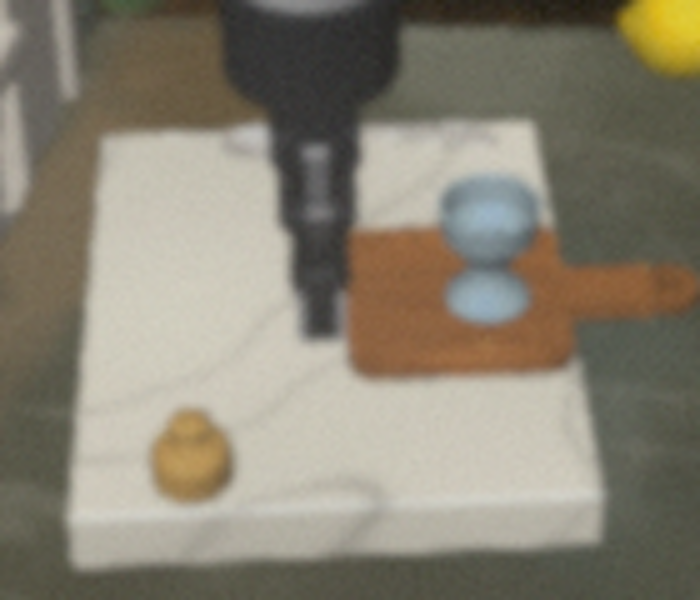

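The neck is now at about -111 mm (handle end -172) and square, with the cup upright at (488,298). I'll back off and rise, then check from above.

Call:
send_rows --increments '[[[0.1,0,0,0,0,0],[0.2,0,0,0,0,0],[0.4,0,0,0,0,0],[0.3,0,-0.3,0,0,0],[0,0,-0.8,0,0,0],[0,0,-0.9,0,0,0],[0,0,-0.9,0,0,0],[0,0,-0.9,0,0,0]]]'

```text
clock: 12.0
eef_pos: [0.6169, 0.0434, 0.2368]
tool_rot: [0.994, 0.109, -0.001, 0.0]
ft_force: [0.7, -0.1, 1.1]
grip_width: 0.0386
```

Call:
send_rows --increments '[[[-0.5,0.8,0,0,0,0],[-0.5,0.8,0,0,0,0],[-0.5,0.8,0,0,0,0],[-0.5,0.8,0,0,0,0],[-0.5,0.8,0,0,0,0],[-0.5,0.8,0,0,0,0],[-0.5,0.8,0,0,0,0],[0,0,0,0,0,0]]]'

```text
clock: 13.0
eef_pos: [0.5057, -0.271, 0.2353]
tool_rot: [0.994, 0.107, -0.001, -0.0]
ft_force: [0.1, 0.2, 1.0]
grip_width: 0.0387
```

```bash
python3 - <<'E'
from h import *
from workcell import *
o=get_obs();print(o["clock"],o["eef_pos"],o["ft_force"])
c=camera("top"); pickle.dump(c,open("top7.pkl","wb")); cv2.imwrite("pics/top7.png",c["color"][:,:,::-1])
try: measure(c,"m7")
except Exception as e: print(e)
E
```

```text
13.0 [ 0.50574311 -0.2710247   0.23529458] [0.13642809 0.16176273 1.00629824]
slab raw [0.2215 0.2804] front -0.1101 back 0.1094 l/r 0.1396 -0.1396 yaw 12.41 origin [0.5681 0.02  ]
board len/wid [0.1617 0.0993] tail 0.0494 front -0.0494 width 0.0981 handle end -0.1117 yaw 12.49 origin [0.5084 0.0193] tail-edge dir 179.8
neck w [0.4595 0.0085] tail w [0.5572 0.0302] neck slab [-0.1085  0.0121] tail slab [-0.0085  0.0123] rel yaw 0.08 cup w [0.4931 0.0234] r 0.0241 cup in board [-0.014   0.0073]
```

View pics/top7.png

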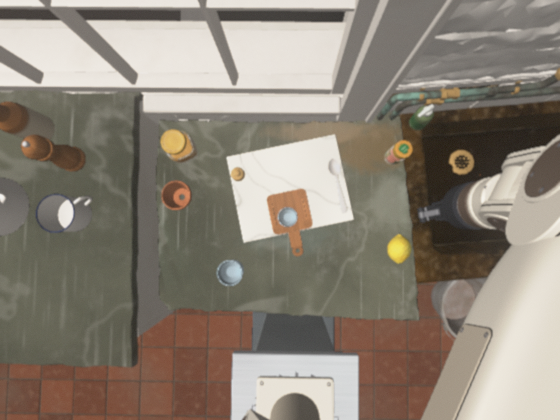

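The top view shows the neck at slab x = -108.5 mm, 0.1° off square. The cup hasn't shifted on the blade, the bystanders are at their starting pixels, and the arm is clear. Handing in.

```bash
python3 -c "
from workcell import *
print(job_done())"
```

```text
the job is handed in; nothing more can be done
None
```

I pushed the board about 72 mm towards the robot, using both half-closed fingertips on its tail edge. It turned about 6° on the way to lie square to the slab's front edge. I then backed off, raised the arm clear to the side and handed the job in at about 13 s of the 38 s allowed.

| Check | Top view (last) | Side view (before backing off) |
|---|---|---|
| Neck line, slab x (target -110 mm) | -108.5 mm | about -111 mm |
| Angle to the slab | 0.1° | looks square |
| Neck, slab y | +12 mm | not measured |

- **Agreement:** the two views differ by about 2.5 mm on the neck, close to the stated calibration error, and both are well inside the 12 mm tolerance.
- **Egg cup:** it is upright and within about 0.3 mm of where it started on the blade, and the gripper did not visibly come near it.
- **Other things:** the rest stand at their starting places in the picture, judged by eye.
- **Forces:** readings taken during the push were about 2 N. The highest was about 5 N, when I lowered the fingers to feel for the slab.
- **Failed checks:** none of the final checks failed. My first colour masks missed the cup and came out patchy on the wood, so I corrected them before relying on the numbers.

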